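# Close the wiring hatch and hold the gate tower down on its pin

### The arm

A 6-joint arm with a two-finger parallel gripper is mounted at the origin on the work surface. World frame = base frame: x ahead of the robot, y to its left, z up, the work surface at z = 0. Lengths are in m, angles in rad, forces in N, time in s.
With the tool pointing down it reaches from about 0.35 to 0.975 m from the base axis. Payload 4.9 kg.
Tool frame: the origin (TCP) lies between the finger pads; the fingertips stand 8 mm ahead of it and the grasp point (between the pads) lies 11 mm behind it; z points along the fingers, y is the direction in which the jaws open and shut (so a half turn about z gives the same grasp; the last joint's range is limited). The gripper opens to 85 mm and grips with 20 to 120 N. Pads are 22 mm wide; open, the fingers measure 114 mm over their backs; the gripper's body (76 mm by 85 mm) begins 54 mm behind the grasp point. The pads swing forward as they close: fully open they stand 13 mm farther back than shut.
Start: joints at [-1.455, 0.053, 1.613, -0, 1.476, -0.119], TCP at [0.145, -0.608, 0.239] pointing down, gripper open.
Joint ranges: [-3.01, 3.01], [-1.01, 2.22], [0.06, 2.58], [-1.02, 4.17], [0.09, 2.62], [-3.14, 3.14]. Speed limits (rad/s): [2.57, 2.57, 3.14, 3.14, 3.14, 3.14].

### API

Orientations are given as a rotation vector (axis times angle).
In Python, from station import ctrl gives the robot as it stands. The module is installed in compiled form; this text tells all that it offers.
- The arm moves only by the shell command python3 -m creep 'ROWS' [FORCE]. ROWS is JSON, a list of rows, each an object with "hand": the opening, from 0 (shut) to 1 (fully open); "translation": the shift along the tool's x, y, z in cm, a list of three; "delta_rot": the turn, a rotation vector about the tool's x, y, z in degrees, a list of three. A call has 1 to 8 rows; each row shifts and turns the commanded pose from where the row before left it, along the tool's axes as they then stand; what a row does not reach is not made up. A row lasts 1/8 s, in which the tool goes at most 62.5 mm and 10.7 degrees, less where a joint would pass 70% of its speed; a pose out of reach is approached as far as the arm can. A call with a gripper value outside its range is refused whole. The fingers move at their own pace and stop on an object; FORCE is the grip in N (left out, the last holds). Time passes only in rows, so rows that do not move let the fingers close. It gives the time, the measured TCP pose, the force and the opening at its end, in the units of the state.
- ctrl.get_obs(): the state, without advancing time (a new reading comes with each control period).
- ctrl.get_image(name): name is "scene" or "top"; returns (picture, depth): 384x512x3 uint8, red, green, blue; 384x512 float32, m along the optical axis (not along the pixel's ray), 0 where there is no reading.
- ctrl.calibration(name): a dict with "fx", "fy", "cx", "cy" (pixels), "T" (4x4, takes a point from camera to world coordinates). Camera axes: x right, y up, looking along -z (the intrinsics and any distortion apply to the point x, -y, -z); pixel columns grow to the right and rows downward; lengths in m; the calibration is good to about 2 mm. A picture is of the moment at which its call begins. calibration takes no time and is no camera call.
- ctrl.finish_job(): hands the job in, once; it reports no verdict.
The state is a dict: "t": time; "q": joint angles; "dq": joint speeds; "effort": joint torques, N m; "tool_pos": TCP position; "tool_rot": TCP orientation; "contact_force": force on the tool from outside, world axes, zero at the start; "wrist_torque": the same for the moment, N m; "opening": finger opening in m.
Only numpy, scipy, OpenCV 4.12 (cv2) and the standard library are available. Lean on these libraries where they do the work, as an engineer would, in place of code of your own. Each camera call takes 0.05 s, during which the arm holds its last target.

### The job

Finish this model castle gate: first lower the open wooden hatch of the blue model base slowly until it lies shut on its rim, without letting it slam. Then pick up the cream gate tower, set it upright over the brass contact plate with its two arched doorways in line with the cobbled road, slide it along the road as needed until the socket in its underside drops over the steel locating pin, and press it down on the sprung plate as far as it goes. Finish while still pressing it down with the gripper (do not let go), and leave everything else on the bench where it is.

Things in the scene. Friction and masses are not known exactly. Their poses are not given: they have to be found in the camera images.
- base: Blue model base fixed to the bench, 200 mm along its x (the way the road runs) by 250 mm along its y, top 60 mm above the bench; origin at the centre of its underside, z up. Its -y half is solid and carries the cobbled road and the brass plate; its +y half is a hollow wiring compartment under the hatch. The thin plywood sheet under it is no obstacle.
- hatch_hinge (a point): Middle of the hatch's hinge line, which runs along the base's x; on the base at (0, +12, 64) mm, axes as the base's. The hinge is stiff: the hatch stays where it is left, and about 2 N at its free edge moves it.
- hatch_edge (a point): Middle of the hatch's free edge, at mid-thickness; moves with the hatch, a light wooden board 170 mm along the hinge, 112 mm from hinge line to free edge, 8 mm thick (hinge line at mid-thickness), no handle. Its outer face looks to the base's -y when upright, up when shut (then 68 mm above the bench), and can simply be pushed.
- hatch (a joint): Opening angle of the hatch, rad: 0 = shut, lying level on its rim (a hard stop) and reaching from the hinge towards the base's +y; 1.57 = upright, 1.65 at most. It starts 0.9 to 1.5 open.
- landing (a point): Centre of the top face of the unpressed brass plate (64 mm in x, 60 in y), fixed on the base at (0, -65, 68) mm, axes as the base's, x along the road. The locating pin (steel, round, 10 mm diameter, fixed) stands up through the plate to 14 mm above this point, on the line along x through it, at an unlisted place from -12 to +12 mm: see it or feel for it.
- contact_plate (a joint): How far the sprung brass plate is pressed down, m: 0 = up, 0.006 = fully down (hard stop, 2 mm before the tower would meet the base top). It starts to move at about 4 N and is fully down at about 12 N; the tower's weight alone does not press it.
- tower: Loose cream gate tower, upright, 0.2 to 0.4 kg; origin at the centre of its underside, z up. Lower block 80 x 80 mm, 70 mm tall; on it a centred turret 40 x 40 mm up to 125 mm (battlements to 135 mm): grip this about 100 mm up. Dark arched doorways on its +x and -x sides, and dark dashes along x on the shoulder, seen from above. A half turn leaves it the same.
- socket (a point): Mouth of the tower's socket, at the tower's origin in its underside: rectangular, 15 mm along the tower's x, 20 mm along its y, 26 mm deep. Standing on the pin's top it is 14 mm above the landing point; dropped over the pin, the tower rests on the plate and this point is level with the landing point.
- glue: Loose bystander: white glue bottle with an orange cap, 40 mm across, 110 mm tall, to be left alone.
- jar_red: Loose bystander: small red paint jar, 36 mm across, 45 mm tall, to be left alone.
- jar_green: Loose bystander: small green paint jar, 36 mm across, 45 mm tall, to be left alone.
- screwdriver: Loose bystander: screwdriver, 170 mm long, to be left alone.
- offcut: Loose bystander: pale wood offcut, 90 x 35 x 22 mm, to be left alone.
- ruin: Loose bystander: terracotta broken arch, 64 x 25 x 65 mm, to be left alone.
- pliers: Loose bystander: blue-handled pliers, about 125 mm long, to be left alone.
Things that resemble listed ones, but are neither listed nor needed, are in the scene too. Leave any orange, red or turquoise look-alike of the tower alone.

How it is judged:
On the way, in this order (a step that is already met when the one before it is completed fails the run):
1. the hatch has been lowered shut onto its rim, before the tower is on (value of joint hatch below 0.05 rad and (z of tower in the frame of landing above 0.01 m or horizontal distance between tower and landing above 0.05 m)), for 0.2 s.
2. the tower has dropped over the pin onto the contact plate (x of tower in the frame of landing between -0.02 and 0.02 m and y of tower in the frame of landing between -0.012 and 0.012 m and z of tower in the frame of landing below 0.004 m and angle between tower's own z axis and vertical below 0.08 rad), for 0.1 s.
At the end, for the whole second after the job is handed in: Through the last second: hatch within 0.06 rad of shut; tower on the pin (within 20 mm of the landing point along x, 12 mm along y), upright within 0.06 rad, its x along the base's x within 0.12 rad, at rest; gripper still on it (over 2 N), contact plate pressed at least 4 of its 6 mm (value of joint hatch below 0.06 rad and x of tower in the frame of landing between -0.02 and 0.02 m and y of tower in the frame of landing between -0.012 and 0.012 m and z of tower in the frame of landing below -0.003 m and angle between tower's own z axis and vertical below 0.06 rad and angle between the x axis of tower and the x axis of base, either way round below 0.12 rad and value of joint contact_plate above 0.004 m and contact force between the fingers and tower above 2 N and linear speed of tower below 0.02 m/s); the arm keeps its last pose, push and grip.
It fails at once if the hatch slams: over 2 rad/s within the last 0.3 rad before it shuts (value of joint hatch below 0.3 rad and velocity of joint hatch below -2 rad/s).
It fails at once if a bystander is moved more than 30 mm (distance of any of glue, jar_red, jar_green, screwdriver, offcut, ruin, pliers from where it was at the start of the episode above 0.03 m).
It also fails if it takes over 72 s, if anything falls off the work surface, if the arm or the gripper's body presses on something with over 40 N, if the wrist force passes 120 N, or if a joint passes its speed limit or range.

## Working session

There is one attempt and no reset: what is moved stays moved. The work goes in short steps, Python scripts to look and compute and a shell command to move; the robot and the scene stay as the last step left them, time stands still between calls to the robot, and variables do not carry over. Pictures are saved under pics/ and viewed, and the job is handed in when it is done.

```bash
mkdir -p pics; cat > h.py <<'E'
import numpy as np, cv2
from station import ctrl
def shot(name,tag):
    im,d=ctrl.get_image(name); np.savez(f'pics/{tag}.npz',im=im,d=d)
    cv2.imwrite(f'pics/{tag}.png',im[:,:,::-1]); return im,d
def pts(name,uv,d):
    c=ctrl.calibration(name); uv=np.atleast_2d(uv).astype(float); d=np.asarray(d)
    x=(uv[:,0]-c['cx'])/c['fx']*d; y=-(uv[:,1]-c['cy'])/c['fy']*d
    P=np.c_[x,y,-d,np.ones(len(uv))]@c['T'].T; return P[:,:3]
def plane(name,uv,z):
    uv=np.atleast_2d(uv); a=pts(name,uv,np.ones(len(uv))); o=ctrl.calibration(name)['T'][:3,3]
    return o+(a-o)*((z-o[2])/(a[:,2]-o[2]))[:,None]
E
python3 - <<'E'
from h import *
for n in('scene','top'):
    shot(n,n+'0'); print(n,ctrl.calibration(n))
print(ctrl.get_obs())
E
```

```text
scene {'fx': 492.6144621441261, 'fy': 492.6144621441261, 'cx': 255.16637534960864, 'cy': 196.1591411047838, 'T': array([[ 0.80977199, -0.49241597,  0.31905459,  0.96362128],
       [ 0.58673217,  0.67602332, -0.4458002 , -0.63756064],
       [ 0.00383079,  0.54819611,  0.83634105,  1.23212423],
       [ 0.        ,  0.        ,  0.        ,  1.        ]])}
top {'fx': 406.3779003622311, 'fy': 406.3779003622311, 'cx': 257.1069852885146, 'cy': 198.6566820957996, 'T': array([[ 0.02411682,  0.99498408, -0.09708276,  0.40096491],
       [-0.99942378,  0.02631616,  0.02143773, -0.02593044],
       [ 0.02388505,  0.09650981,  0.99504541,  1.2648492 ],
       [ 0.        ,  0.        ,  0.        ,  1.        ]])}
{'t': 0.1, 'q': array([-1.45499046e+00,  5.33484360e-02,  1.61417694e+00,  1.01137071e-05,
        1.47605220e+00, -1.19027615e-01]), 'dq': array([ 0.00041802, -0.00168892, -0.00095122, -0.0007004 , -0.00068422,
        0.00175919]), 'effort': array([ 4.78968796e-04, -3.94907212e+01, -3.71362424e+01, -1.25316178e-04,
        3.95401090e-03, -1.34561343e-06]), 'tool_pos': array([ 0.1453455 , -0.60727778,  0.23813817]), 'tool_rot': array([-3.11799038e+00, -3.67794518e-01, -2.08232248e-05]), 'contact_force': array([ 1.03062169, -0.18481057,  0.12008896]), 'wrist_torque': array([ 0.03384642, -0.00946184, -0.00541715]), 'opening': 0.0850922659020695}
```

View pics/scene0.png

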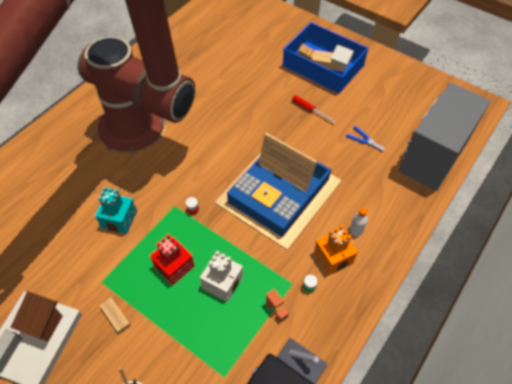

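View pics/top0.png

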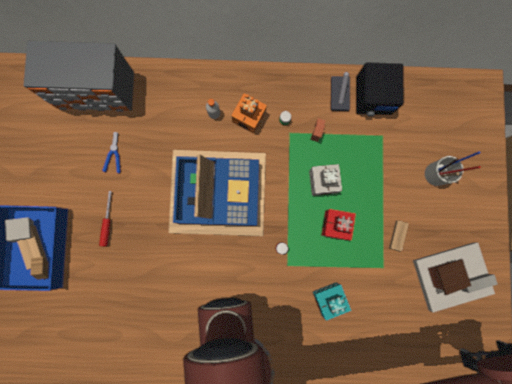

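```bash
python3 - <<'E'
from h import *
a=cv2.imread('pics/top0.png'); b=cv2.imread('pics/scene0.png')
c1=cv2.resize(a[140:245,165:275],(400,382),interpolation=cv2.INTER_CUBIC)
c2=cv2.resize(a[150:210,296:356],(380,380),interpolation=cv2.INTER_CUBIC)
c1=cv2.resize(c1,(400,380)); cv2.imwrite('pics/crop1.png',np.hstack([c1,c2]))
c3=cv2.resize(b[125:245,215:345],(412,380),interpolation=cv2.INTER_CUBIC)
c4=cv2.resize(b[240:305,190:255],(380,380),interpolation=cv2.INTER_CUBIC)
cv2.imwrite('pics/crop2.png',np.hstack([c3,c4]))
E
```

```text
(no output)
```

View pics/crop1.png

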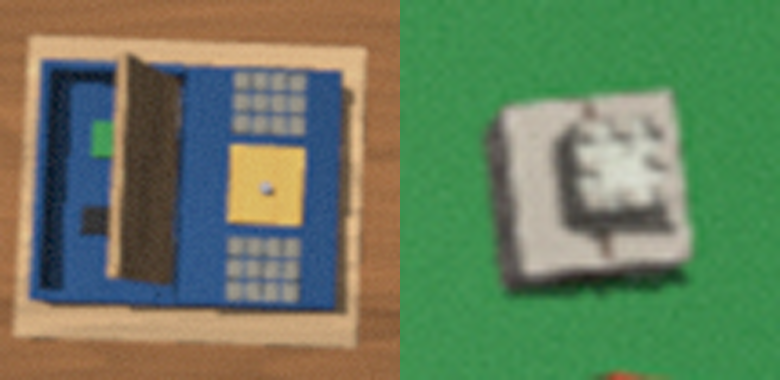

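View pics/crop2.png

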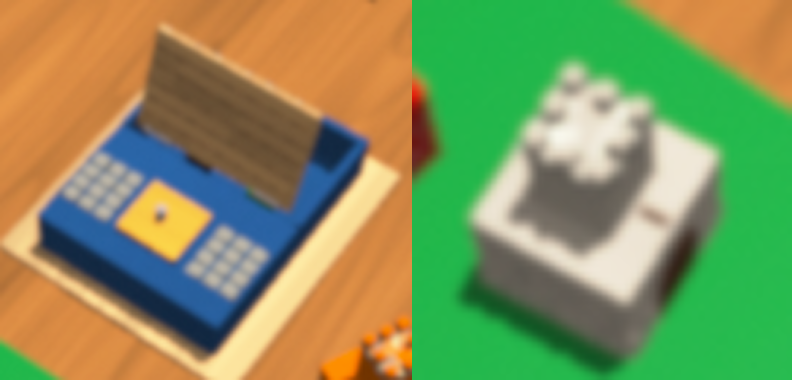

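The cream tower (top 326,180; scene 222,275) is the only cream one. The red (340,225), orange (249,111) and turquoise (332,301) ones are the look-alikes. The crops show its shoulder dashes running along image-vertical, which is world x. The hatch stands open and the pin is visible on the plate. Next I measure.

```bash
python3 - <<'E'
from h import *
def rect(P):
    r=cv2.minAreaRect((P[:,:2]*1000).astype(np.float32)); return [np.round(v,1) for v in r]
for n in('top','scene'):
    z=np.load(f'pics/{n}0.npz'); im,d=z['im'],z['d']
    hsv=cv2.cvtColor(im,cv2.COLOR_RGB2HSV)
    H,S,V=[hsv[:,:,i].astype(int) for i in range(3)]
    box=np.zeros(H.shape,bool)
    if n=='top': box[145:245,165:272]=1; tb=np.s_[150:210,300:352]; pb=np.s_[170:212,220:256]
    else: box[125:250,215:345]=1; tb=np.s_[240:305,190:250]; pb=np.s_[170:215,245:285]
    v,u=np.nonzero(np.ones_like(H)); W=pts(n,np.c_[u,v],d.ravel()).reshape(*d.shape,3)
    print(n,'depth bench z',np.median(W[...,2][300:330,100:180]))
    m=np.zeros_like(box); m[pb]=((H>18)&(H<32)&(S>150)&(V>150))[pb]
    vv,uu=np.nonzero(m); print('plate',m.sum(),rect(plane(n,np.c_[uu,vv],.068)),'depth z',np.median(W[m][:,2]))
    # base top
    m=box&(H>100)&(H<125)&(S>120)&(abs(W[...,2]-.06)<.008)
    vv,uu=np.nonzero(m); print('basetop',m.sum(),rect(plane(n,np.c_[uu,vv],.060)))
    # pin: low sat inside plate
    m=np.zeros_like(box); 
    r=np.s_[180:205,230:247] if n=='top' else np.s_[183:206,255:278]
    m[r]=(S<140)[r]; vv,uu=np.nonzero(m); print('pinpix',m.sum(),uu.mean(),vv.mean(),plane(n,[[uu.mean(),vv.mean()]],.077), plane(n,[[uu.mean(),vv.mean()]],.082))
    # tower
    T=np.zeros_like(box);T[tb]=1
    low=T&(S<90)
    sh=low&(abs(W[...,2]-.07)<.010); top=low&(W[...,2]>.11)
    for nm,mm,zz in(('shoulder',sh,.07),('top',top,.135)):
        vv,uu=np.nonzero(mm); P=plane(n,np.c_[uu,vv],zz); print(nm,mm.sum(),rect(P),np.median(W[mm][:,2]))
    hp=box&(W[...,2]>.085); P=W[hp]; 
    print('hatch',hp.sum(),P.min(0),P.max(0))
    # fit line y(z)
    if len(P)>20:
        c=P.mean(0); U,s,Vt=np.linalg.svd(P-c); print('c',c,'normal',Vt[2],'s',s/np.sqrt(len(P)))
    for nm,(uu,vv) in {'top':dict(glue=(212,108),jr=(282,249),jg=(286,118),ruin=(319,130),off=(400,236))}.get(n,{}).items(): print(nm,W[vv,uu])
E
```

```text
top depth bench z -0.0005705528972089757
plate 2 [array([511.6,  28.3]), array([5.9, 0. ]), np.float64(91.5)] depth z 0.06836193569378535
basetop 1733 [array([539.2,  70.5]), array([243.6, 196.1]), np.float64(89.5)]
pinpix 161 237.86335403726707 191.24223602484471 [[0.53725295 0.00556804 0.077     ]] [[0.53667928 0.00543545 0.082     ]]
shoulder 455 [array([ 583.8, -257.8]), array([80.8, 81.8]), np.float64(7.1)] 0.06948923366473281
top 231 [array([ 583.1, -242.7]), array([76.2, 45.8]), np.float64(86.8)] 0.12637315528286863
hatch 950 [ 0.40096491 -0.02593044  0.08531374] [0.62634838 0.11759109 1.2648492 ]
c [0.53461626 0.09519731 0.18268917] normal [ 0.00697097 -0.99451623 -0.10434975] s [0.22548999 0.04791189 0.01213847]
glue [0.78470567 0.08974393 0.08081429]
jr [ 0.37099293 -0.13018066  0.04476602]
jg [ 0.77181433 -0.13516856  0.04546239]
ruin [ 0.73191626 -0.23421872  0.06453703]
off [ 0.41856859 -0.49344401  0.02466116]
scene depth bench z 0.0019097979456856873
plate 322 [array([541.2,   6.5]), array([55.8, 60. ]), np.float64(89.7)] depth z 0.06881316046014929
basetop 1594 [array([545.7,  67.4]), array([250.7, 198.5]), np.float64(89.6)]
pinpix 141 265.16312056737587 191.77304964539007 [[0.53706653 0.00674118 0.077     ]] [[0.53891289 0.00395229 0.082     ]]
shoulder 559 [array([ 587.2, -258.8]), array([82.4, 83.2]), np.float64(7.5)] 0.07039489502050866
top 325 [array([ 607.8, -268.7]), array([80.1, 67.7]), np.float64(6.9)] 0.12698293308721387
hatch 1934 [ 0.45646214 -0.63756064  0.08517069] [0.96362128 0.12229342 1.23212423]
c [0.59471557 0.06279657 0.15480076] normal [-0.39792086 -0.82799957 -0.39506417] s [0.20683661 0.0956904  0.02499452]
```

```bash
python3 - <<'E'
from h import *
def rect(P):
    r=cv2.minAreaRect((P[:,:2]*1000).astype(np.float32)); return [np.round(v,1) for v in r]
for n in('top','scene'):
    z=np.load(f'pics/{n}0.npz'); im,d=z['im'],z['d']
    hsv=cv2.cvtColor(im,cv2.COLOR_RGB2HSV); H,S,V=[hsv[:,:,i].astype(int) for i in range(3)]
    v,u=np.nonzero(np.ones_like(H)); W=pts(n,np.c_[u,v],d.ravel()).reshape(*d.shape,3)
    ok=d>0
    box=np.zeros(H.shape,bool); box[np.s_[145:245,165:272] if n=='top' else np.s_[125:250,215:345]]=1
    pb=np.zeros_like(box); pb[np.s_[172:212,222:254] if n=='top' else np.s_[170:215,243:290]]=1
    R,G,B=[im[:,:,i].astype(int) for i in range(3)]
    m=pb&(R-B>60)&(R>120)&(G>90)&(abs(W[...,2]-.068)<.02)
    m2=cv2.morphologyEx(m.astype(np.uint8),cv2.MORPH_OPEN,np.ones((3,3)))
    vv,uu=np.nonzero(m2); print(n,'plate',m2.sum(),uu.min(),uu.max(),vv.min(),vv.max(),rect(plane(n,np.c_[uu,vv],.068)))
    # pin = hole / low R-B inside convex hull eroded
    hull=cv2.convexHull(np.c_[uu,vv].astype(np.int32)); hm=np.zeros(H.shape,np.uint8); cv2.fillConvexPoly(hm,hull,1); hm=cv2.erode(hm,np.ones((7,7)))
    pm=(hm>0)&(R-B<60); vv,uu=np.nonzero(pm); print('pin',pm.sum(),uu.mean(),vv.mean(),plane(n,[[uu.mean(),vv.mean()]],.076),'span',uu.min(),uu.max(),vv.min(),vv.max())
    print((R-B)[183:200,230:248] if n=='top' else (R-B)[180:206,256:276])
    P=W[box&ok&(W[...,2]>.09)&(W[...,2]<.25)]
    P=P[(abs(P[:,0]-.53)<.12)&(P[:,1]>.04)]
    c=np.median(P,0); 
    for _ in range(5):
        s=np.linalg.svd(P-c,full_matrices=False)[2]; r=(P-c)@s[2]; P=P[abs(r)<.006] if _ else P[abs(r)<.012]; c=P.mean(0)
    print('hatch',len(P),c,s[2],P.min(0),P.max(0))
    # base outline all blue+top plane
E
```

```text
top plate 405 228 248 180 201 [array([540.6,   5.5]), array([62.6, 59.2]), np.float64(1.5)]
pin 12 237.75 191.58333333333334 [[0.53634927 0.00589863 0.076     ]] span 236 239 190 193
[[126 124 122 120 123 119 120 123 121 122 124 122 121 123 122 120 122 123]
 [126 124 120 117 121 119 119 122 120 120 121 125 122 124 119 121 122 121]
 [129 122 122 120 122 122 123 120 120 121 123 121 121 120 122 122 122 116]
 [125 122 120 121 117 118 118 119 121 120 120 124 122 120 119 122 122 120]
 [126 124 121 118 120 120 122 120 123 119 125 120 121 120 120 118 124 115]
 [125 120 121 118 119 120 123 121 124 123 126 122 124 120 121 119 124 112]
 [124 123 117 117 119 122 115 110 108 119 122 122 122 119 120 118 121 113]
 [126 123 117 120 121 116  95  55  49  87 120 124 122 121 121 120 124 112]
 [123 122 123 121 123 107  59  10   5  53 111 125 125 123 122 121 126 110]
 [123 121 121 122 122 115  66   7  -5  26  94 125 121 122 120 120 125 111]
 [123 121 123 120 121 120  99  53  32  52 103 123 122 121 120 122 125 105]
 [125 122 122 118 119 123 120 117 108 111 124 122 122 120 121 121 124 100]
 [124 122 118 116
[... 2867 characters left out ...]
 180  177  160  114]
 [ -79  -36   18   79  130  161  174  177  178  178  178  178  179  179
   179  178  176  163  124   40]
 [-111  -98  -68  -20   37   97  147  169  176  179  178  178  178  179
   179  177  168  132   53  -31]
 [-118 -116 -109  -89  -54    0   64  121  158  172  177  177  177  177
   177  170  142   71  -16  -82]
 [-120 -119 -118 -115 -103  -76  -30   29   88  138  165  175  178  176
   172  151   89    0  -71 -101]
 [-119 -120 -120 -119 -117 -110  -93  -59  -12   45  108  155  170  171
   155  105   16  -61 -101  -97]]
hatch 1450 [0.54568933 0.1005183  0.13477677] [-0.00849865 -0.95938831  0.28196072] [0.45646214 0.08195665 0.09000821] [0.62912514 0.11736623 0.17768516]
```

Base yaw is about −0.5°, landing about (0.5405, 0.006), and the pin about −4 mm along x. The hatch is at about 1.27 rad. The tower is at about (0.585, −0.258) with yaw about 7.2°. I shut the gripper, align the yaw and go to the hatch.

```bash
cat >> h.py <<'E'
from scipy.spatial.transform import Rotation as Rn
def rel(target,yaw=None):
    o=ctrl.get_obs(); R=Rn.from_rotvec(o['tool_rot']); M=R.as_matrix()
    y=np.degrees(np.arctan2(M[1,0],M[0,0]))
    print('t',round(o['t'],2),'tcp',o['tool_pos'].round(4),'yaw',y.round(2),'tilt',M[:,2].round(3),'F',o['contact_force'].round(1),'op',round(o['opening'],4))
    print('need cm tool',(M.T@(np.array(target)-o['tool_pos'])*100).round(2), '' if yaw is None else ('rz deg',round(y-yaw,2)))
E
python3 -m creep '[{"hand":0,"translation":[0,0,0],"delta_rot":[0,0,7]},{"hand":0,"translation":[0,0,0],"delta_rot":[0,0,7]}]' 30
python3 -c "
from h import *
rel([.54,.045,.238],-.5)"
```

```text
t: 0.35
tool_pos: [0.1454, -0.6075, 0.2386]
tool_rot: [-3.14, 0.021, 0.0]
contact_force: [-0.7, 0.3, 0.3]
opening: 0.0518
t 0.35 tcp [ 0.1454 -0.6075  0.2386] yaw -0.78 tilt [-0.     0.001 -1.   ] F [-0.7  0.3  0.3] op 0.0518
need cm tool [ 38.57 -65.78   0.13] ('rz deg', np.float64(-0.28))
```

```bash

python3 -m creep '[{"hand":0,"translation":[2.8,-4.7,0],"delta_rot":[0,0,0]},{"hand":0,"translation":[2.8,-4.7,0],"delta_rot":[0,0,0]},{"hand":0,"translation":[2.8,-4.7,0],"delta_rot":[0,0,0]},{"hand":0,"translation":[2.8,-4.7,0],"delta_rot":[0,0,0]},{"hand":0,"translation":[2.8,-4.7,0],"delta_rot":[0,0,0]},{"hand":0,"translation":[2.8,-4.7,0],"delta_rot":[0,0,0]},{"hand":0,"translation":[2.8,-4.7,0],"delta_rot":[0,0,0]},{"hand":0,"translation":[2.8,-4.7,0],"delta_rot":[0,0,0]}]'
python3 -m creep '[{"hand":0,"translation":[2.8,-4.7,0],"delta_rot":[0,0,0]},{"hand":0,"translation":[2.8,-4.7,0],"delta_rot":[0,0,0]},{"hand":0,"translation":[2.8,-4.7,0],"delta_rot":[0,0,0]},{"hand":0,"translation":[2.8,-4.7,0],"delta_rot":[0,0,0]},{"hand":0,"translation":[2.8,-4.7,0],"delta_rot":[0,0,0]}]'
python3 -c "
from h import *
rel([.54,.045,.155],-.5)"
```

```text
t: 1.35
tool_pos: [0.3734, -0.2322, 0.239]
tool_rot: [-3.142, 0.015, -0.0]
contact_force: [0.5, 0.4, -0.2]
opening: 0.0
t: 1.98
tool_pos: [0.5157, 0.0015, 0.2389]
tool_rot: [3.141, -0.015, -0.0]
contact_force: [-0.2, -0.8, -0.1]
opening: 0.0001
t 1.98 tcp [0.5157 0.0015 0.2389] yaw -0.53 tilt [-0. -0. -1.] F [-0.2 -0.8 -0.1] op 0.0001
need cm tool [ 2.39 -4.37  8.39] ('rz deg', np.float64(-0.03))
```

```bash

python3 -m creep '[{"hand":0,"translation":[2.2,-1,3],"delta_rot":[0,0,0]},{"hand":0,"translation":[0,-1.4,3],"delta_rot":[0,0,0]},{"hand":0,"translation":[0,-1.4,2.4],"delta_rot":[0,0,0]},{"hand":0,"translation":[0,0,0],"delta_rot":[0,0,0]}]'
python3 - <<'E'
from h import *
rel([.54,.089,.154],-.5)
im,d=shot('scene','s1'); cv2.imwrite('pics/s1c.png',cv2.resize(im[80:260,190:370,::-1],(600,600),interpolation=cv2.INTER_CUBIC))
E
```

```text
t: 2.48
tool_pos: [0.5355, 0.0382, 0.1523]
tool_rot: [-3.141, 0.013, 0.01]
contact_force: [1.1, 0.4, 0.2]
opening: -0.0004
t 2.48 tcp [0.5355 0.0382 0.1523] yaw -0.47 tilt [-0.006  0.    -1.   ] F [1.1 0.4 0.2] op -0.0004
need cm tool [ 0.41 -5.09 -0.17] ('rz deg', np.float64(0.03))
```

View pics/s1c.png

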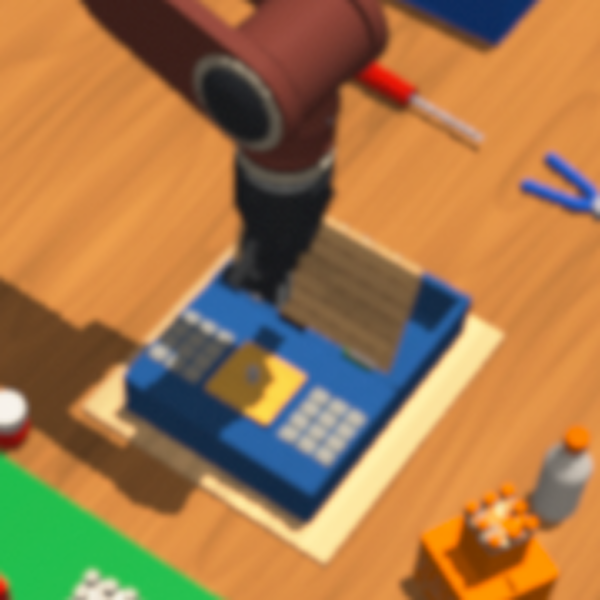

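```bash

python3 -m creep '[{"hand":0,"translation":[0.2,-1.2,0],"delta_rot":[0,0,0]},{"hand":0,"translation":[0.2,-1.2,0],"delta_rot":[0,0,0]},{"hand":0,"translation":[0,-1.2,0],"delta_rot":[0,0,0]},{"hand":0,"translation":[0,-1.2,0],"delta_rot":[0,0,0]},{"hand":0,"translation":[0,-0.7,0.3],"delta_rot":[0,0,0]},{"hand":0,"translation":[0,-0.7,0.3],"delta_rot":[0,0,0]},{"hand":0,"translation":[0,-0.7,0.3],"delta_rot":[0,0,0]}]'
python3 -c "
from h import *
rel([.54,.1275,.133],-.5)"
```

```text
t: 3.4
tool_pos: [0.5424, 0.1067, 0.1463]
tool_rot: [3.141, -0.015, 0.0]
contact_force: [-0.3, -1.4, 1.8]
opening: -0.0001
t 3.4 tcp [0.5424 0.1067 0.1463] yaw -0.56 tilt [ 0. -0. -1.] F [-0.3 -1.4  1.8] op -0.0001
need cm tool [-0.26 -2.08  1.32] ('rz deg', np.float64(-0.06))
```

Contact force of about 2 N shows it is pushing the hatch. I continue along the arc.

```bash

python3 -m creep '[{"hand":0,"translation":[0,-0.7,0.45],"delta_rot":[0,0,0]},{"hand":0,"translation":[0,-0.7,0.45],"delta_rot":[0,0,0]},{"hand":0,"translation":[0,-0.6,0.5],"delta_rot":[0,0,0]},{"hand":0,"translation":[0,-0.4,0.5],"delta_rot":[0,0,0]},{"hand":0,"translation":[0,-0.4,0.5],"delta_rot":[0,0,0]},{"hand":0,"translation":[0,-0.4,0.6],"delta_rot":[0,0,0]},{"hand":0,"translation":[0,0,0],"delta_rot":[0,0,0]}]'
python3 -c "
from h import *
rel([.54,.149,.097],-.5)"
```

```text
t: 4.28
tool_pos: [0.5419, 0.1385, 0.1152]
tool_rot: [3.141, -0.014, -0.003]
contact_force: [0.8, -0.6, -0.2]
opening: 0.0001
t 4.28 tcp [0.5419 0.1385 0.1152] yaw -0.53 tilt [-0.002 -0.    -1.   ] F [ 0.8 -0.6 -0.2] op 0.0001
need cm tool [-0.19 -1.04  1.82] ('rz deg', np.float64(-0.03))
```

```bash

python3 -m creep '[{"hand":0,"translation":[0,-0.3,0.6],"delta_rot":[0,0,0]},{"hand":0,"translation":[0,-0.3,0.6],"delta_rot":[0,0,0]},{"hand":0,"translation":[0,-0.3,0.6],"delta_rot":[0,0,0]},{"hand":0,"translation":[0,-0.1,0.5],"delta_rot":[0,0,0]},{"hand":0,"translation":[0,-0.1,0.5],"delta_rot":[0,0,0]},{"hand":0,"translation":[0,-0.1,0.5],"delta_rot":[0,0,0]},{"hand":0,"translation":[0,0,0],"delta_rot":[0,0,0]}]'
python3 -c "
from h import *
rel([.54,.153,.076],-.5)"
```

```text
t: 5.15
tool_pos: [0.5421, 0.1503, 0.0825]
tool_rot: [3.141, -0.015, -0.002]
contact_force: [-0.3, 0.5, -0.4]
opening: -0.0002
t 5.15 tcp [0.5421 0.1503 0.0825] yaw -0.54 tilt [-0.001 -0.    -1.   ] F [-0.3  0.5 -0.4] op -0.0002
need cm tool [-0.21 -0.27  0.65] ('rz deg', np.float64(-0.04))
```

```bash

python3 -m creep '[{"hand":0,"translation":[0,-0.1,0.3],"delta_rot":[0,0,0]},{"hand":0,"translation":[0,0,0.2],"delta_rot":[0,0,0]},{"hand":0,"translation":[0,0,0.2],"delta_rot":[0,0,0]},{"hand":0,"translation":[0,0,0.1],"delta_rot":[0,0,0]},{"hand":0,"translation":[0,0,0],"delta_rot":[0,0,0]}]'
python3 - <<'E'
from h import *
rel([.54,.153,.076],-.5)
im,d=shot('scene','s2'); cv2.imwrite('pics/s2c.png',cv2.resize(im[80:260,190:370,::-1],(600,600),interpolation=cv2.INTER_CUBIC))
E
```

```text
t: 5.78
tool_pos: [0.5428, 0.1515, 0.076]
tool_rot: [-3.141, 0.015, 0.0]
contact_force: [-2.1, -0.5, 4.4]
opening: -0.0002
t 5.78 tcp [0.5428 0.1515 0.076 ] yaw -0.54 tilt [-0.  0. -1.] F [-2.1 -0.5  4.4] op -0.0002
need cm tool [-0.28 -0.14  0.  ] ('rz deg', np.float64(-0.04))
```

View pics/s2c.png

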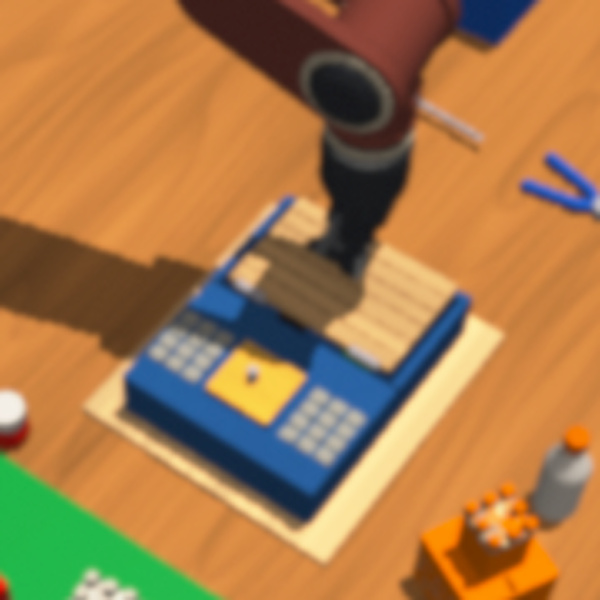

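The hatch looks shut (crop 340,290). I press slightly more and check the forces.

```bash

python3 -m creep '[{"hand":0,"translation":[0,0,0.1],"delta_rot":[0,0,0]},{"hand":0,"translation":[0,0,0.1],"delta_rot":[0,0,0]},{"hand":0,"translation":[0,0,0],"delta_rot":[0,0,0]},{"hand":0,"translation":[0,0,0],"delta_rot":[0,0,0]}]'
python3 - <<'E'
from h import *
im,d=shot('scene','s3'); R,G,B=[im[:,:,i].astype(int) for i in range(3)]
v,u=np.nonzero(d>0); W=pts('scene',np.c_[u,v],d[v,u]); 
c=np.array([.541,.071]); P=W[:,:2]-c
m=(abs(P[:,0])<.075)&(P[:,1]>.025)&(P[:,1]<.115)&(W[:,2]>.05)&(W[:,2]<.085)
A=np.c_[P[m],np.ones(m.sum())]; s,*_=np.linalg.lstsq(A,W[m,2],rcond=None); print(m.sum(),s,W[m,2].min(),W[m,2].max())
E
```

```text
t: 6.32
tool_pos: [0.5429, 0.1516, 0.0759]
tool_rot: [3.141, -0.015, -0.001]
contact_force: [-7.6, -1.4, 14.6]
opening: 0.0002
1065 [ 0.00082515 -0.0022408   0.06921564] 0.05947265497152454 0.08490826369794591
```

Fitted slope is under 0.003 rad and the height is 69 mm, so the hatch is shut. Now I lift and go over the tower.

```bash

python3 -m creep '[{"hand":0,"translation":[0,0,-2],"delta_rot":[0,0,0]},{"hand":0.5,"translation":[0,0,-4],"delta_rot":[0,0,0]},{"hand":1,"translation":[0,2,-4],"delta_rot":[0,0,0]},{"hand":1,"translation":[0,4,-4],"delta_rot":[0,0,0]},{"hand":1,"translation":[0.5,5.5,-2],"delta_rot":[0,0,-3]},{"hand":1,"translation":[0.5,5.8,0],"delta_rot":[0,0,-4.8]},{"hand":1,"translation":[0,5.8,0],"delta_rot":[0,0,0]},{"hand":1,"translation":[0,5.8,0],"delta_rot":[0,0,0]}]'
python3 -c "
from h import *
rel([.5855,-.2583,.2],7.3)"
```

```text
t: 7.38
tool_pos: [0.5688, -0.1384, 0.234]
tool_rot: [3.135, 0.199, 0.002]
contact_force: [0.7, 0.2, 0.5]
opening: 0.0857
t 7.38 tcp [ 0.5688 -0.1384  0.234 ] yaw 7.25 tilt [ 0.001 -0.    -1.   ] F [0.7 0.2 0.5] op 0.0857
need cm tool [ 0.14 12.1   3.4 ] ('rz deg', np.float64(-0.05))
```

```bash

python3 -m creep '[{"hand":1,"translation":[0.1,5,1],"delta_rot":[0,0,0]},{"hand":1,"translation":[0,5,1],"delta_rot":[0,0,0]},{"hand":1,"translation":[0,1.5,1],"delta_rot":[0,0,0]},{"hand":1,"translation":[0,0,0],"delta_rot":[0,0,0]}]'
python3 - <<'E'
from h import *
rel([.5855,-.2583,.2],7.3)
rel([.5855,-.2583,.089],7.3)
im,d=shot('scene','s4'); cv2.imwrite('pics/s4c.png',cv2.resize(im[180:320,140:280,::-1],(600,600),interpolation=cv2.INTER_CUBIC))
E
```

```text
t: 7.88
tool_pos: [0.5835, -0.2505, 0.202]
tool_rot: [-3.134, -0.196, 0.003]
contact_force: [0.0, -0.1, 0.0]
opening: 0.0855
t 7.88 tcp [ 0.5835 -0.2505  0.202 ] yaw 7.17 tilt [-0.002  0.002 -1.   ] F [ 0.  -0.1  0. ] op 0.0855
need cm tool [0.1  0.79 0.2 ] ('rz deg', np.float64(-0.13))
t 7.88 tcp [ 0.5835 -0.2505  0.202 ] yaw 7.17 tilt [-0.002  0.002 -1.   ] F [ 0.  -0.1  0. ] op 0.0855
need cm tool [ 0.12  0.81 11.3 ] ('rz deg', np.float64(-0.13))
```

View pics/s4c.png

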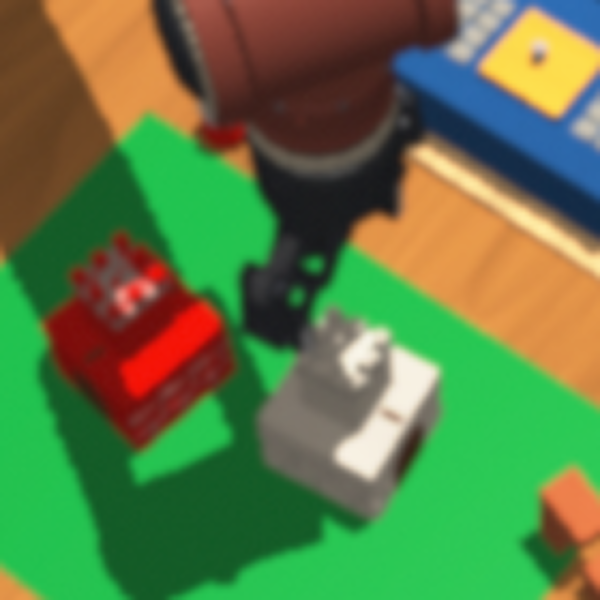

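```bash

python3 -m creep '[{"hand":1,"translation":[0,0,0],"delta_rot":[0,0,0]},{"hand":1,"translation":[0,0,0],"delta_rot":[0,0,0]}]'
python3 - <<'E'
from h import *
rel([.5855,-.2583,.089],7.3)
im,d=shot('top','t4'); cv2.imwrite('pics/t4c.png',cv2.resize(im[130:250,260:400,::-1],(700,600),interpolation=cv2.INTER_CUBIC))
E
```

```text
t: 8.18
tool_pos: [0.5846, -0.2493, 0.2041]
tool_rot: [3.135, 0.201, 0.002]
contact_force: [-0.3, -0.3, -0.5]
opening: 0.0855
t 8.18 tcp [ 0.5846 -0.2493  0.2041] yaw 7.34 tilt [ 0.001 -0.    -1.   ] F [-0.3 -0.3 -0.5] op 0.0855
need cm tool [-0.03  0.9  11.51] ('rz deg', np.float64(0.04))
```

View pics/t4c.png

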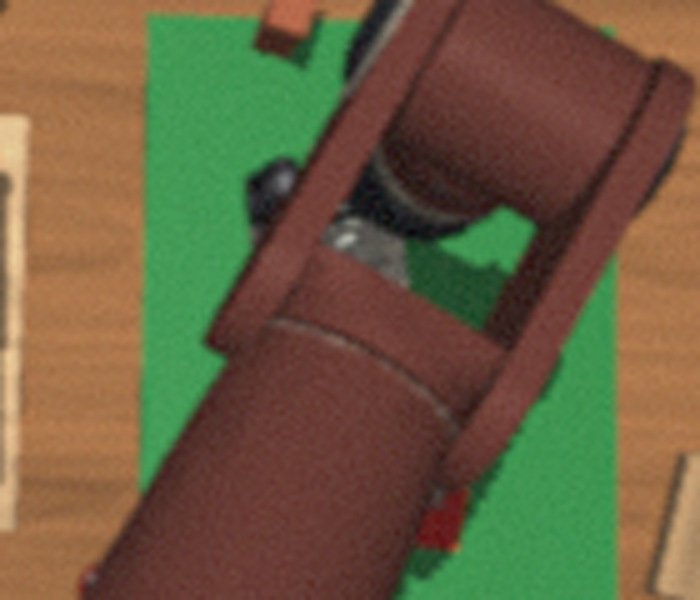

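The arm hides the tower from the top camera, so I go by the measurement. I shift 0.9 cm and descend to just above the turret, then check.

```bash

python3 -m creep '[{"hand":1,"translation":[0,0.9,1],"delta_rot":[0,0,0]},{"hand":1,"translation":[0,0,2],"delta_rot":[0,0,0]},{"hand":1,"translation":[0,0,2],"delta_rot":[0,0,0]},{"hand":1,"translation":[0,0,1],"delta_rot":[0,0,0]},{"hand":1,"translation":[0,0,0],"delta_rot":[0,0,0]}]'
python3 - <<'E'
from h import *
rel([.5855,-.2583,.089],7.3)
im,d=shot('scene','s5'); cv2.imwrite('pics/s5c.png',cv2.resize(im[200:320,160:280,::-1],(600,600),interpolation=cv2.INTER_CUBIC))
E
```

```text
t: 8.85
tool_pos: [0.5845, -0.2588, 0.1413]
tool_rot: [-3.134, -0.199, 0.004]
contact_force: [0.4, 0.9, 1.5]
opening: 0.0853
t 8.85 tcp [ 0.5845 -0.2588  0.1413] yaw 7.25 tilt [-0.003  0.002 -1.   ] F [0.4 0.9 1.5] op 0.0853
need cm tool [ 0.12 -0.03  5.23] ('rz deg', np.float64(-0.05))
```

View pics/s5c.png

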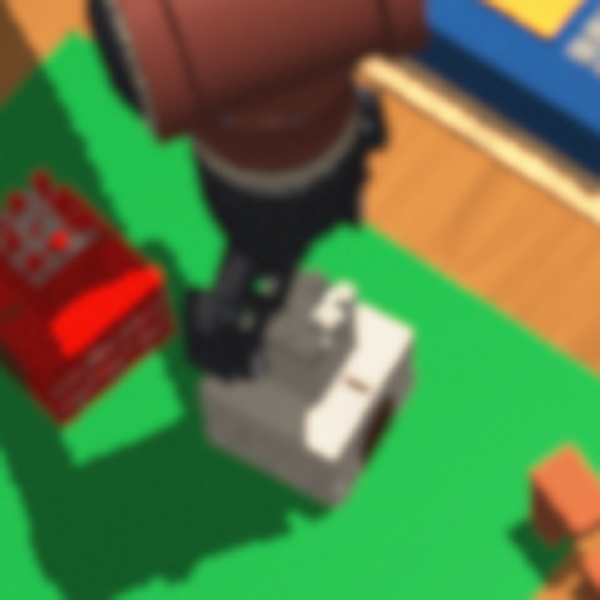

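```bash
python3 - <<'E'
from h import *
def proj(n,P):
    c=ctrl.calibration(n); q=np.c_[P,np.ones(len(P))]@np.linalg.inv(c['T']).T
    return np.c_[c['fx']*q[:,0]/-q[:,2]+c['cx'],c['cy']-c['fy']*q[:,1]/-q[:,2]]
Y=np.radians(7.3);ex=np.array([np.cos(Y),np.sin(Y),0]);ey=np.array([-ex[1],ex[0],0]);t=np.array([.5845,-.2588,.146])
L=[t-ey*.043-ex*.011,t-ey*.043+ex*.011,t-ey*.057,t+ey*.043]
T=np.array([.5855,-.2583,0]);
L+= [T+a*.04*ex+b*.04*ey+[0,0,.07] for a,b in((1,1),(1,-1),(-1,-1),(-1,1))]+[T+a*.02*ex+b*.02*ey+[0,0,.125] for a,b in((1,1),(1,-1),(-1,-1),(-1,1))]
p=((proj('scene',np.array(L))-[160,200])*5).round(); print(p.tolist())
im=cv2.imread('pics/s5c.png')
for i,(u,v) in enumerate(p.astype(int)): cv2.circle(im,(int(u),int(v)),4,((0,0,255) if i<4 else (255,0,0)),-1)
cv2.imwrite('pics/s5d.png',im)
E
```

```text
[[227.0, 356.0], [266.0, 376.0], [231.0, 390.0], [338.0, 226.0], [410.0, 332.0], [332.0, 460.0], [196.0, 389.0], [277.0, 265.0], [353.0, 299.0], [312.0, 364.0], [242.0, 328.0], [284.0, 264.0]]
```

View pics/s5d.png

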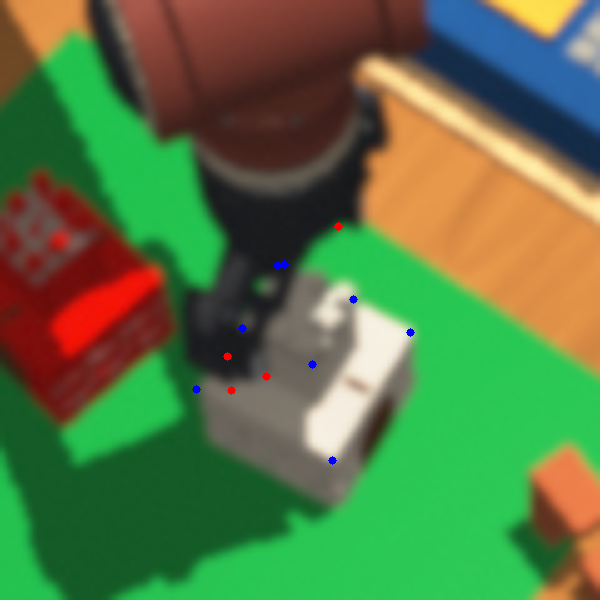

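The overlay agrees: the projected finger and tower corners lie on the picture. I descend and grip.

```bash

python3 -m creep '[{"hand":1,"translation":[0,0,1.5],"delta_rot":[0,0,0]},{"hand":1,"translation":[0,0,1.5],"delta_rot":[0,0,0]},{"hand":1,"translation":[0,0,1.5],"delta_rot":[0,0,0]},{"hand":1,"translation":[0,0,0.5],"delta_rot":[0,0,0]},{"hand":1,"translation":[0,0,0],"delta_rot":[0,0,0]},{"hand":1,"translation":[0,0,0],"delta_rot":[0,0,0]}]' 60
python3 -c "
from h import *
rel([.5855,-.2583,.089],7.3)"
```

```text
t: 9.65
tool_pos: [0.5858, -0.2596, 0.094]
tool_rot: [3.135, 0.199, 0.001]
contact_force: [0.5, -0.5, -0.2]
opening: 0.0856
t 9.65 tcp [ 0.5858 -0.2596  0.094 ] yaw 7.25 tilt [ 0.001 -0.001 -1.   ] F [ 0.5 -0.5 -0.2] op 0.0856
need cm tool [-0.01 -0.13  0.5 ] ('rz deg', np.float64(-0.05))
```

```bash

python3 -m creep '[{"hand":1,"translation":[0,-0.1,0.5],"delta_rot":[0,0,0]},{"hand":1,"translation":[0,0,0],"delta_rot":[0,0,0]},{"hand":0,"translation":[0,0,0],"delta_rot":[0,0,0]},{"hand":0,"translation":[0,0,0],"delta_rot":[0,0,0]},{"hand":0,"translation":[0,0,0],"delta_rot":[0,0,0]},{"hand":0,"translation":[0,0,0],"delta_rot":[0,0,0]},{"hand":0,"translation":[0,0,0],"delta_rot":[0,0,0]}]' 60
python3 -c "
from h import *
rel([.5855,-.2583,.089],7.3)"
```

```text
t: 10.52
tool_pos: [0.5855, -0.2585, 0.0886]
tool_rot: [3.135, 0.199, 0.001]
contact_force: [0.6, -0.3, 1.0]
opening: 0.0393
t 10.53 tcp [ 0.5855 -0.2585  0.0886] yaw 7.25 tilt [ 0.001 -0.    -1.   ] F [ 0.6 -0.3  1. ] op 0.0393
need cm tool [ 0.01 -0.02 -0.04] ('rz deg', np.float64(-0.05))
```

```bash

python3 -m creep '[{"hand":0,"translation":[0,0,-2],"delta_rot":[0,0,0]},{"hand":0,"translation":[0,0,-4],"delta_rot":[0,0,0]},{"hand":0,"translation":[0,0,-4],"delta_rot":[0,0,0]},{"hand":0,"translation":[0,0,-2],"delta_rot":[0,0,4]},{"hand":0,"translation":[0,0,0],"delta_rot":[0,0,3.8]},{"hand":0,"translation":[-0.9,-4,0],"delta_rot":[0,0,0]},{"hand":0,"translation":[-0.9,-4,0],"delta_rot":[0,0,0]},{"hand":0,"translation":[-0.9,-4,0],"delta_rot":[0,0,0]}]'
python3 -m creep '[{"hand":0,"translation":[-0.9,-4,0],"delta_rot":[0,0,0]},{"hand":0,"translation":[-0.9,-4,0],"delta_rot":[0,0,0]},{"hand":0,"translation":[0,-4,0],"delta_rot":[0,0,0]},{"hand":0,"translation":[0,-2,0],"delta_rot":[0,0,0]},{"hand":0,"translation":[0,0,0],"delta_rot":[0,0,0]},{"hand":0,"translation":[0,0,0],"delta_rot":[0,0,0]}]'
python3 -c "
from h import *
rel([.5365,.006,.2],-.5)"
```

```text
t: 11.52
tool_pos: [0.5585, -0.1367, 0.2086]
tool_rot: [-3.141, 0.016, 0.001]
contact_force: [0.9, 0.8, -3.8]
opening: 0.0394
t: 12.28
tool_pos: [0.5427, 0.0013, 0.2084]
tool_rot: [3.141, -0.016, -0.0]
contact_force: [-0.7, 0.2, -3.4]
opening: 0.0395
t 12.28 tcp [0.5427 0.0013 0.2084] yaw -0.58 tilt [-0.    -0.001 -1.   ] F [-0.7  0.2 -3.4] op 0.0395
need cm tool [-0.63 -0.47  0.84] ('rz deg', np.float64(-0.08))
```

Tower is held (about 3.5 N weight). I position over the pin and lower to about 5 mm above it.

```bash

python3 -m creep '[{"hand":0,"translation":[-0.6,-0.5,0.5],"delta_rot":[0,0,0]},{"hand":0,"translation":[0,0,1],"delta_rot":[0,0,0]},{"hand":0,"translation":[0,0,0.7],"delta_rot":[0,0,0]},{"hand":0,"translation":[0,0,0],"delta_rot":[0,0,0]},{"hand":0,"translation":[0,0,0],"delta_rot":[0,0,0]}]'
python3 - <<'E'
from h import *
rel([.5365,.006,.1755],-.5)
im,d=shot('scene','s6'); R=im.astype(int)
H,S,V=cv2.split(cv2.cvtColor(im,cv2.COLOR_RGB2HSV)); 
v,u=np.nonzero(d>0); W=np.zeros(d.shape+(3,)); W[v,u]=pts('scene',np.c_[u,v],d[v,u])
box=np.zeros(d.shape,bool); box[120:240,215:320]=1
m=box&(S<70)&(V>60)&(abs(W[...,2]-.157)<.008)&(abs(W[...,0]-.537)<.06)&(abs(W[...,1]-.006)<.06)
vv,uu=np.nonzero(m); print(m.sum(),np.median(W[m][:,2]),cv2.minAreaRect((plane('scene',np.c_[uu,vv],np.median(W[m][:,2]))[:,:2]*1000).astype(np.float32)))
cv2.imwrite('pics/s6c.png',cv2.resize(im[100:240,200:340,::-1],(600,600),interpolation=cv2.INTER_CUBIC))
E
```

```text
t: 12.9
tool_pos: [0.5369, 0.0071, 0.1864]
tool_rot: [3.142, -0.015, 0.0]
contact_force: [0.5, 0.7, -3.2]
opening: 0.0392
t 12.9 tcp [0.5369 0.0071 0.1864] yaw -0.55 tilt [ 0. -0. -1.] F [ 0.5  0.7 -3.2] op 0.0392
need cm tool [-0.04  0.11  1.09] ('rz deg', np.float64(-0.05))
138 0.15766577676734272 ((539.853515625, 1.9169158935546875), (78.49372100830078, 81.86517333984375), 88.24244689941406)
```

View pics/s6c.png

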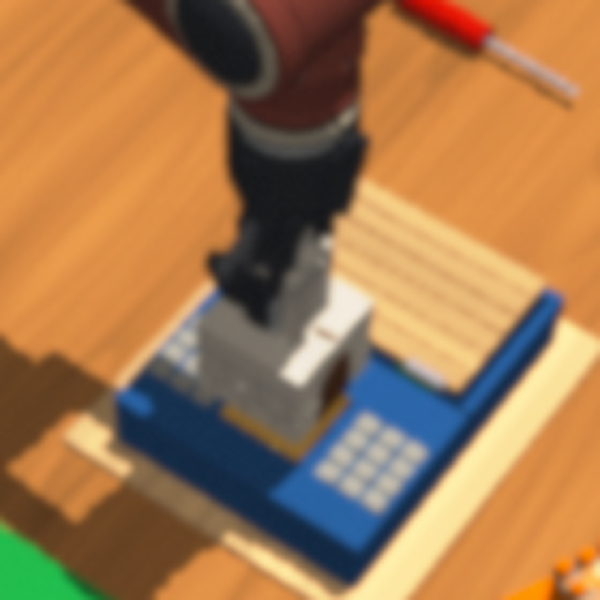

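```bash

python3 -m creep '[{"hand":0,"translation":[0,0.1,0.6],"delta_rot":[0,0,0]},{"hand":0,"translation":[0,0,0.5],"delta_rot":[0,0,0]},{"hand":0,"translation":[0,0,0.2],"delta_rot":[0,0,0]},{"hand":0,"translation":[0,0,0.2],"delta_rot":[0,0,0]},{"hand":0,"translation":[0,0,0.2],"delta_rot":[0,0,0]},{"hand":0,"translation":[0,0,0],"delta_rot":[0,0,0]}]'
python3 -c "
from h import *
rel([.5365,.006,.1566],-.5)"
```

```text
t: 13.7
tool_pos: [0.5366, 0.0062, 0.1692]
tool_rot: [-3.142, 0.015, 0.0]
contact_force: [-0.2, -0.5, -3.4]
opening: 0.0393
t 13.7 tcp [0.5366 0.0062 0.1692] yaw -0.55 tilt [-0.  0. -1.] F [-0.2 -0.5 -3.4] op 0.0393
need cm tool [-0.01  0.02  1.26] ('rz deg', np.float64(-0.05))
```

No contact yet just below the pin-top height; lower a bit more.

```bash

python3 -m creep '[{"hand":0,"translation":[0,0,0.2],"delta_rot":[0,0,0]},{"hand":0,"translation":[0,0,0.2],"delta_rot":[0,0,0]},{"hand":0,"translation":[0,0,0],"delta_rot":[0,0,0]}]'
python3 -c "
from h import *
rel([.5365,.006,.1566],-.5)"
```

```text
t: 14.08
tool_pos: [0.5366, 0.0062, 0.165]
tool_rot: [-3.141, 0.015, 0.001]
contact_force: [-0.2, 0.6, -2.0]
opening: 0.0394
t 14.07 tcp [0.5366 0.0062 0.165 ] yaw -0.54 tilt [-0.001  0.    -1.   ] F [-0.2  0.6 -2. ] op 0.0394
need cm tool [-0.01  0.02  0.84] ('rz deg', np.float64(-0.04))
```

The tower is already about 5 mm below the pin top with no resistance, so the pin is inside the socket. I go on to the plate.

```bash

python3 -m creep '[{"hand":0,"translation":[0,0,0.3],"delta_rot":[0,0,0]},{"hand":0,"translation":[0,0,0.3],"delta_rot":[0,0,0]},{"hand":0,"translation":[0,0,0.2],"delta_rot":[0,0,0]},{"hand":0,"translation":[0,0,0],"delta_rot":[0,0,0]},{"hand":0,"translation":[0,0,0],"delta_rot":[0,0,0]}]' 100
python3 -c "
from h import *
rel([.5365,.006,.1506],-.5)"
```

```text
t: 14.7
tool_pos: [0.5368, 0.0062, 0.1574]
tool_rot: [-3.142, 0.015, -0.0]
contact_force: [0.5, -0.1, -3.0]
opening: 0.0388
t 14.7 tcp [0.5368 0.0062 0.1574] yaw -0.54 tilt [ 0.  0. -1.] F [ 0.5 -0.1 -3. ] op 0.0388
need cm tool [-0.03  0.02  0.68] ('rz deg', np.float64(-0.04))
```

```bash

python3 -m creep '[{"hand":0,"translation":[0,0,0.2],"delta_rot":[0,0,0]},{"hand":0,"translation":[0,0,0.2],"delta_rot":[0,0,0]},{"hand":0,"translation":[0,0,0.1],"delta_rot":[0,0,0]},{"hand":0,"translation":[0,0,0],"delta_rot":[0,0,0]},{"hand":0,"translation":[0,0,0],"delta_rot":[0,0,0]}]'
python3 -c "
from h import *
rel([.5365,.006,.1506],-.5)"
```

```text
t: 15.32
tool_pos: [0.5372, 0.0061, 0.153]
tool_rot: [3.141, -0.015, 0.002]
contact_force: [-2.3, 0.0, 4.5]
opening: 0.0391
t 15.32 tcp [0.5372 0.0061 0.153 ] yaw -0.55 tilt [ 0.001 -0.    -1.   ] F [-2.3  0.   4.5] op 0.0391
need cm tool [-0.07  0.01  0.24] ('rz deg', np.float64(-0.05))
```

```bash

python3 -m creep '[{"hand":0,"translation":[0,0,0.2],"delta_rot":[0,0,0]},{"hand":0,"translation":[0,0,0.1],"delta_rot":[0,0,0]},{"hand":0,"translation":[0,0,0],"delta_rot":[0,0,0]},{"hand":0,"translation":[0,0,0],"delta_rot":[0,0,0]}]'
python3 -m creep '[{"hand":0,"translation":[0,0,0.1],"delta_rot":[0,0,0]},{"hand":0,"translation":[0,0,0],"delta_rot":[0,0,0]},{"hand":0,"translation":[0,0,0],"delta_rot":[0,0,0]}]'
python3 -c "
from h import *
rel([.5365,.006,.1506],-.5)"
```

```text
t: 15.82
tool_pos: [0.5372, 0.0061, 0.1507]
tool_rot: [3.141, -0.015, 0.002]
contact_force: [-4.0, 1.4, 8.8]
opening: 0.039
t: 16.2
tool_pos: [0.5374, 0.0061, 0.1506]
tool_rot: [3.141, -0.015, 0.002]
contact_force: [-4.7, 1.0, 13.4]
opening: 0.0393
t 16.2 tcp [0.5374 0.0061 0.1506] yaw -0.54 tilt [ 0.001 -0.    -1.   ] F [-4.7  1.  13.4] op 0.0393
need cm tool [-0.09  0.01  0.  ] ('rz deg', np.float64(-0.04))
```

Hard stop is reached: z=0.1506 as predicted, and the force is rising with no travel. I add a little more push and check with pictures.

```bash

python3 -m creep '[{"hand":0,"translation":[0,0,0.1],"delta_rot":[0,0,0]},{"hand":0,"translation":[0,0,0],"delta_rot":[0,0,0]},{"hand":0,"translation":[0,0,0],"delta_rot":[0,0,0]},{"hand":0,"translation":[0,0,0],"delta_rot":[0,0,0]}]'
python3 - <<'E'
from h import *
im,d=shot('scene','s7'); rel([.5365,.006,.1506],-.5)
H,S,V=cv2.split(cv2.cvtColor(im,cv2.COLOR_RGB2HSV))
v,u=np.nonzero(d>0); W=np.zeros(d.shape+(3,)); W[v,u]=pts('scene',np.c_[u,v],d[v,u])
m=(S<70)&(V>170)&(abs(W[...,2]-.134)<.008)&(abs(W[...,0]-.537)<.06)&(abs(W[...,1]-.006)<.06)
print('shoulder z (expect .132)',m.sum(),np.median(W[m][:,2]))
P=W.reshape(-1,3); q=P[:,:2]-[.541,.071]; k=(abs(q[:,0])<.075)&(q[:,1]>.03)&(q[:,1]<.115)&(P[:,2]>.06)&(P[:,2]<.08)
print('hatch',np.linalg.lstsq(np.c_[q[k],np.ones(k.sum())],P[k,2],rcond=None)[0])
cv2.imwrite('pics/s7c.png',cv2.resize(im[100:240,200:340,::-1],(600,600),interpolation=cv2.INTER_CUBIC))
E
```

```text
t: 16.7
tool_pos: [0.5375, 0.0061, 0.1506]
tool_rot: [3.141, -0.015, 0.002]
contact_force: [-6.7, 1.3, 16.8]
opening: 0.0389
t 16.75 tcp [0.5375 0.0061 0.1506] yaw -0.54 tilt [ 0.001 -0.    -1.   ] F [-7.2  1.2 16.1] op 0.0394
need cm tool [-0.1   0.01  0.  ] ('rz deg', np.float64(-0.04))
shoulder z (expect .132) 194 0.13274424928076678
hatch [-0.00192679 -0.0055831   0.06922666]
```

View pics/s7c.png

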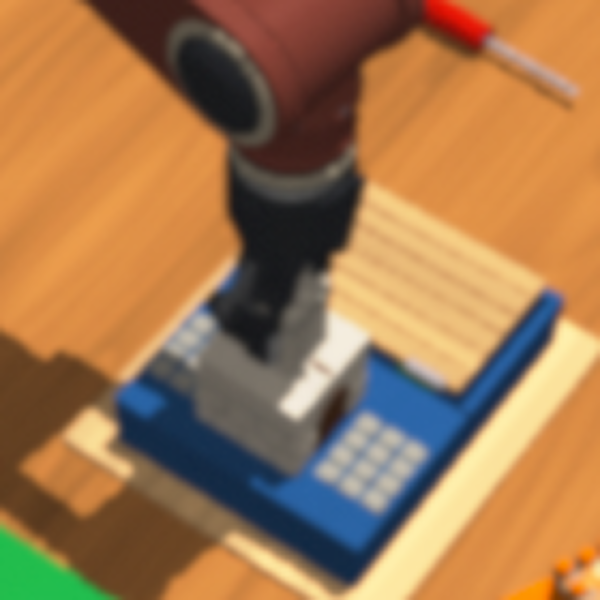

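View pics/s7.png

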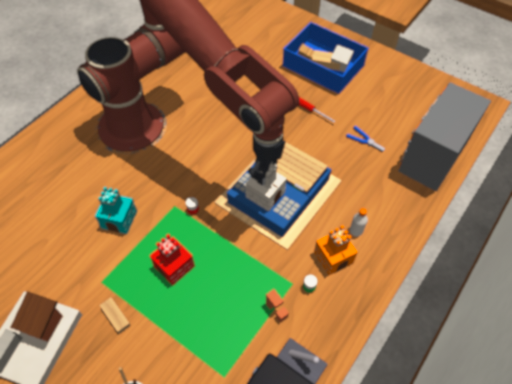

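The tower is seated on the pin (crop 290,400). Its doorway faces along the road, the hatch is shut, and the bystanders are where they were. I hand in.

```bash
python3 -c "
from station import ctrl
print(ctrl.finish_job())"
```

```text
the job is handed in; nothing more can be done
None
```

I lowered the hatch shut slowly, then set the cream tower over the pin and pressed it to the plate's hard stop. I handed in at about 16.8 s with the gripper still pressing. No verdict was reported.

- **Hatch:** the depth fit put it level to about 0.006 rad at 69 mm, so it is shut.
- **Tower on the pin:** it dropped over the pin at the measured position with no sliding needed. Its shoulder measured 132.7 mm against 132 mm expected when fully pressed.
- **Alignment:** the tool's yaw of −0.54° matches the base's measured −0.5°, and the tool stands vertical within about 0.002 rad.
- **Push and grip:** the upward reaction is about 16–17 N, the hard stop is reached, and the grip is set to 100 N.
- **Bystanders:** in the last picture they all look where they were. I judged this by eye.

**Disagreements:**
- The scene and top cameras differed by 1–3 mm on positions. An in-hand picture suggested the tower sat about 3 mm off in x and 5 mm off in y, from a partly hidden outline; the drop over the pin went cleanly.
- A sideways force of about 7 N remains along x while pressing.

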